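Cap the filled tubes, open the next one and feed the rack to the filler

TASK

The two tall sample tubes in the rack have been filled: press both their flip caps fully shut, then flick open the short tube's cap until it stands upright or leans back, and after that slide the rack along over the step and between the rails, up against the filling station's end stop. Keep the rack down on its surface without lifting or tipping it, keep the tubes seated in it, and leave everything else on the bench where it is.

Things in the scene. Friction and masses are not known exactly. Their poses are not given: they have to be found in the camera images.
- station: fixed filling station; origin on the bench, y along the rack's slide (to the robot's left), x across, z up. Aluminium loading ledge, 170 mm wide, top at z = 12 mm, y = -255 to -12 mm; 8 mm gap; white deck, top at z = 16 mm (4 mm step up), y = -4 to 235 mm, ending in a stop; beyond, to y = 360 mm, a white pump housing, 160 mm wide, 150 mm high with its knob.
- hold_down (a point): middle of the ledge's top: station x = 0, y = -175, z = 12 mm. Along both sides of the ledge steel lips, from y = -250 to -100 mm (station), reach over the rack's foot with 4 mm of play above it, so that the rack cannot tip there but slides out freely along y; inner edges at x = +-40 mm, tops at z = 26 mm.
- channel_mouth (a point): middle of the channel's mouth on the deck's top: station x = 0, y = 30, z = 16 mm; axes as the station's. Two steel side rails with inner faces at x = +-68 mm, 12 mm high, run from here to y = 200 mm (station); flared lead-ins start 30 mm before.
- stop_face (a point): middle of the face of the steel end stop that the rack's nose must meet: station x = 0, y = 213, z = 36 mm; the stop is 150 mm wide, its top at z = 54 mm
- rack: loose grey tube rack, about 0.5 kg plus three tubes of 0.1 kg; origin under the block's centre; y along it to its nose, z up. Block 56 (x) x 178 (y) x 44 mm on a foot 120 x 178 x 6 mm, wells at y = -62, 0, 62 mm; at +y a sled nose; at -y a low bar with an upright handle post, 20 (x) x 14 (y) mm, at y = -142 mm, top at z = 74 mm. Starts on the ledge, nose to the deck.
- rack_grip (a point): point to pinch on the rack's handle post, across its 20 mm width (rack x): on its axis, 60 mm above the rack's underside, 14 mm below the post's top
- rack_nose (a point): end of the rack's upturned nose, which meets the stop: rack y = 113, z = 10 mm. The nose is 80 mm wide; its underside rises from z = 0 at y = 89 mm to here, so that it climbs the step when pushed.
- tube_tall_a: A tall clear square flip-cap tube, 38 x 38 mm, 115 mm tall to its mouth, loose in any well of the rack (1.5 mm play, 38 mm deep; it cannot turn). Origin: centre of its underside, 6 mm above the rack's underside. z up; +x from the cap's lug side to its hinge side, away from the robot. Hinge line parallel to y at x = 22, z = 105 mm.
- cap_tall_a (a joint): flip cap angle of one tall tube (rad): 0 shut, grows as the lug side swings up and over to the tube's +x; stop at 2.0. Starts open, between 1.4 and 1.75. White plate 42 (x) x 40 x 8 mm, its underside on the mouth when shut; near the edge opposite the hinge an upright lug, 12 (x) x 16 mm, 30 mm above the plate. Stiff hinge (0.015 N m, under 1 N at the lug): stays where left.
- lug_tall_a (a point): centre of the free end (top) of the lug on the cap of one tall tube; from the hinge line, in the cap's own frame, it lies at x = -34 mm, z = 48 mm; when shut it is 38 mm above the mouth, 12 mm from the tube's axis. Its axes turn with the cap.
- tube_tall_b: The other tall clear square flip-cap tube, 38 x 38 mm, 115 mm tall to its mouth, loose in any well of the rack (1.5 mm play, 38 mm deep; it cannot turn). Origin: centre of its underside, 6 mm above the rack's underside. z up; +x from the cap's lug side to its hinge side, away from the robot. Hinge line parallel to y at x = 22, z = 105 mm.
- cap_tall_b (a joint): flip cap angle of the other tall tube (rad): 0 shut, grows as the lug side swings up and over to the tube's +x; stop at 2.0. Starts open, between 1.4 and 1.75. White plate 42 (x) x 40 x 8 mm, its underside on the mouth when shut; near the edge opposite the hinge an upright lug, 12 (x) x 16 mm, 30 mm above the plate. Stiff hinge (0.015 N m, under 1 N at the lug): stays where left.
- lug_tall_b (a point): centre of the free end (top) of the lug on the cap of the other tall tube; from the hinge line, in the cap's own frame, it lies at x = -34 mm, z = 48 mm; when shut it is 38 mm above the mouth, 12 mm from the tube's axis. Its axes turn with the cap.
- tube_short: The one short clear square flip-cap tube, 38 x 38 mm, 90 mm tall to its mouth, loose in any well of the rack (1.5 mm play, 38 mm deep; it cannot turn). Origin: centre of its underside, 6 mm above the rack's underside. z up; +x from the cap's lug side to its hinge side, away from the robot. Hinge line parallel to y at x = 22, z = 80 mm.
- cap_short (a joint): flip cap angle of the short tube (rad): 0 shut, grows as the lug side swings up and over to the tube's +x; stop at 2.0. Starts shut. White plate 42 (x) x 40 x 8 mm, its underside on the mouth when shut; near the edge opposite the hinge an upright lug, 12 (x) x 16 mm, 30 mm above the plate. Stiff hinge (0.015 N m, under 1 N at the lug): stays where left.
- lug_short (a point): centre of the free end (top) of the lug on the cap of the short tube; from the hinge line, in the cap's own frame, it lies at x = -34 mm, z = 48 mm; when shut it is 38 mm above the mouth, 12 mm from the tube's axis. Its axes turn with the cap.
- beaker: bystander: empty glass beaker, 68 mm across, 85 mm high, behind the station (+x); origin under its centre
- tip_box: bystander: grey tip box, 80 x 120 x 55 mm, behind the station; origin under its centre
- reagent: bystander: white bottle, 52 mm across, 100 mm high, between robot and station; origin under its centre
- jar: bystander: amber jar, 64 mm across, 60 mm high, between robot and station; origin under its centre
- pipette: bystander: pipette lying on the bench, about 210 mm long, 24 mm thick, along its x, between robot and station; origin under its middle
- spatula: bystander: spatula, 170 mm long, lying on the bench behind the station
- flask: bystander: clear bottle, 76 mm across, 150 mm high, on the left of the bench; origin under its centre
Things that resemble listed ones, but are neither listed nor needed, are in the scene too. Leave any blue, brown or yellow look-alike of the tube_tall_b alone.

How it is judged:
On the way, in this order (a step that is already met when the one before it is completed fails the run):
1. both tall tubes' caps are pressed shut while the rack is still on the ledge and the short cap still shut (value of joint each of cap_tall_a, cap_tall_b below 0.1 rad and value of joint cap_short below 0.5 rad and y of rack_nose in the frame of station below 0.1 m), for 0.2 s.
2. the short tube's cap is open, upright or beyond, the tall ones still shut, the rack still short of the stop (value of joint cap_short above 1.35 rad and value of joint each of cap_tall_a, cap_tall_b below 0.1 rad and y of rack_nose in the frame of station below 0.1 m), for 0.2 s.
3. the rack is on the deck, between the rails, its nose against the stop (y of rack_nose in the frame of station above 0.206 m and x of rack_nose in the frame of station between -0.014 and 0.014 m and angle between the y axis of rack and the y axis of station, either way round below 0.12 rad and z of rack in the frame of station between 0.012 and 0.021 m and angle between rack's own z axis and vertical below 0.04 rad), for 0.2 s.
At the end, for the whole second after the job is handed in: Both tall caps shut (within 0.10 rad), the short cap open beyond 1.35 rad, the rack flat on the deck with its nose within 7 mm of the stop, within 14 mm of the middle of the channel and 0.12 rad of its line, all three tubes seated in their wells (within 6 mm), rack and caps at rest (all of step 3 and value of joint each of cap_tall_a, cap_tall_b below 0.1 rad and value of joint cap_short above 1.35 rad and z of each of tube_tall_a, tube_tall_b, tube_short in the frame of rack below 0.012 m and linear speed of rack below 0.02 m/s and velocity of joint each of cap_tall_a, cap_tall_b, cap_short below 0.2 rad/s); the robot touches nothing.
It fails at once if the rack is lifted more than 24 mm above the deck (z of rack in the frame of station above 0.04 m).
It fails at once if the rack is tipped more than 0.2 rad (angle between rack's own z axis and vertical above 0.2 rad).
It fails at once if a tube comes out of its well (raised more than 30 mm) (z of any of tube_tall_a, tube_tall_b, tube_short in the frame of rack above 0.036 m).
It fails at once if something else on the bench is moved more than 30 mm (distance of any of beaker, tip_box, reagent, jar, pipette, spatula, flask from where it was at the start of the episode above 0.03 m).
It also fails if it takes over 67 s, if anything falls off the work surface, if the arm or the gripper's body presses on something with over 40 N, if the wrist force passes 120 N, or if a joint passes its speed limit or range.

ROBOT

A 6-joint arm with a two-finger parallel gripper is mounted at the origin on the work surface. World frame = base frame: x ahead of the robot, y to its left, z up, the work surface at z = 0. Lengths are in m, angles in rad, forces in N, time in s.
With the tool pointing down it reaches from about 0.35 to 0.975 m from the base axis. Payload 4.9 kg.
Tool frame: the origin (TCP) lies midway between the tips of the shut fingers; the grasp point (between the pads) lies 19 mm behind it (manip.pinch_z is the distance from the TCP to the grasp point, in m); z points along the fingers, y is the direction in which the jaws open and shut (so a half turn about z gives the same grasp; the last joint's range is limited). The gripper opens to 85 mm and grips with 20 to 120 N. Pads are 22 mm wide; open, the fingers measure 114 mm over their backs; the gripper's body (76 mm by 85 mm) begins 54 mm behind the grasp point. The pads swing forward as they close: fully open they stand 13 mm farther back than shut.
Start: joints at [-1.461, 0.053, 1.613, -0, 1.476, -0.119], TCP at [0.142, -0.609, 0.231] pointing down, gripper open.
Joint ranges: [-3.01, 3.01], [-1.01, 2.22], [0.06, 2.58], [-1.02, 4.17], [0.09, 2.62], [-3.14, 3.14]. Speed limits (rad/s): [2.57, 2.57, 3.14, 3.14, 3.14, 3.14].

INTERFACE

Orientations are given as a unit quaternion [w, x, y, z].
In Python, from plant import manip gives the robot as it stands.
- The arm moves only by the tool drive_tool, never from a script. Its argument "commands" is text: rows parted by semicolons, each of 5 numbers parted by spaces: the finger opening in mm, from 0 to 85.4, then the shift along the tool's x, y, z in units of 30 mm (1.0 is 30 mm), then the turn about the tool's z in degrees. A call has exactly 8 rows; each row shifts and turns the commanded pose from where the row before left it, along the tool's axes as they then stand; what a row does not reach is not made up. A row lasts 1/8 s, in which the tool goes at most 62.5 mm and 10.7 degrees, less where a joint would pass 70% of its speed; a pose out of reach is approached as far as the arm can. A call is refused whole if a number of a shift passes 1 or a number of a turn 10.7, either way. A call with a gripper value outside its range is refused whole. The fingers move at their own pace and stop on an object; the grip force is fixed at half the most. Time passes only in rows, so rows that do not move let the fingers close, or fill a call up. It gives the time, the measured TCP pose, the force and the opening at its end, in the units of the state.
- manip.state(): the state, without advancing time (a new reading comes with each control period).
- manip.grab_frame(name): name is "scene" or "top" or "wrist"; returns the picture (384x512x3 uint8, red, green, blue); there is no depth.
- manip.camera_params(name): a dict with "fx", "fy", "cx", "cy" (pixels), "xyz" and "orientation" of the camera in the world. Camera axes: x right, y down, z forward; pixel columns grow to the right and rows downward; lengths in m; the calibration is good to about 2 mm. A picture is of the moment at which its call begins: read the wrist's pose just before it. camera_params takes no time and is no camera call; for the wrist camera it gives the pose at the moment of the call.
- manip.job_done(): hands the job in, once; it reports no verdict.
The state is a dict: "time": time; "joint_pos": joint angles; "joint_vel": joint speeds; "joint_efforts": joint torques, N m; "tool_pos": TCP position; "tool_rot": TCP orientation; "contact_force": force on the tool from outside, world axes, zero at the start; "ft_torque": the same for the moment, N m; "gripper_width": opening from 0.0 (shut) to 1.0 (fully open).
Only numpy, scipy, OpenCV 4.12 (cv2) and the standard library are available. Lean on these libraries where they do the work, as an engineer would, in place of code of your own. Each camera call takes 0.05 s, during which the arm holds its last target. There are 200 camera calls.

## Working session

There is one attempt and no reset: what is moved stays moved. The work goes in short steps, Python scripts to look and compute and a tool call to move; the robot and the scene stay as the last step left them, time stands still between calls to the robot, and variables do not carry over. Pictures are saved under pics/ and viewed, about 8 in all and at most 12, crops included, and the job is handed in when it is done.

Besides the shell and the picture viewer there is one more tool, called after ">>>" as a command line: name --argument value ..., lists and objects as JSON in quotes. drive_tool: Moves the arm, as the interface text tells. Its arguments: {"type":"object","properties":{"commands":{"type":"string"}},"required":["commands"]}

```bash
mkdir -p pics; python3 - <<'E'
from plant import manip
import cv2
print(manip.state())
for n in("scene","top","wrist"):
    print(n,manip.camera_params(n)); cv2.imwrite(f"pics/{n}0.png",manip.grab_frame(n)[:,:,::-1])
a=cv2.imread("pics/scene0.png");b=cv2.imread("pics/top0.png")
E
```

```text
{'time': 0.0, 'joint_pos': array([-1.46099995e+00,  5.33340515e-02,  1.61428277e+00, -5.45375325e-05,
        1.47601766e+00, -1.18956079e-01]), 'joint_vel': array([-0.00082589,  0.00027823, -0.00031993,  0.0024014 , -0.00031448,
        0.00042544]), 'joint_efforts': array([ 1.40619370e-03, -3.93679941e+01, -3.70179319e+01,  1.13592301e-05,
        7.10420820e-03,  1.25872552e-05]), 'tool_pos': array([ 0.14166997, -0.60809053,  0.23008388]), 'tool_rot': array([-1.02102566e-03,  9.93465351e-01,  1.14129548e-01, -2.24678396e-05]), 'contact_force': array([ 0.83821288,  0.08688579, -0.01386029]), 'ft_torque': array([ 0.00238434,  0.04713597, -0.02652658]), 'gripper_width': 1.002802565600267}
scene {'fx': 391.4456945407627, 'fy': 391.4456945407627, 'cx': 257.94128191656324, 'cy': 193.75368236972335, 'xyz': array([ 1.11410462, -0.61579523,  0.93933883]), 'orientation': array([-0.39092446,  0.85917235,  0.3001531 , -0.1375102 ])}
top {'fx': 435.7827308881967, 'fy': 435.7827308881967, 'cx': 256.32527386098155, 'cy': 193.27283382018004, 'xyz': array([0.26500592, 0.09693948, 1.50162042]), 'orientation': array([-0.07274995,  0.71619181, -0.6902053 ,  0.07343963])}
wrist {'fx': 337.1944623561318, 'fy': 337.1944623561318, 'cx': 254.7180608221942, 'cy': 191.61889704810466, 'xyz': array([ 0.22138193, -0.58930643,  0.37244801]), 'orientation': array([ 0.12447438,  0.77316992, -0.61382328, -0.09967645])}
```

View pics/scene0.png

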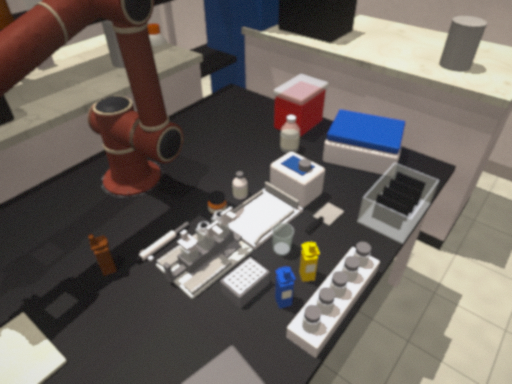

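View pics/top0.png

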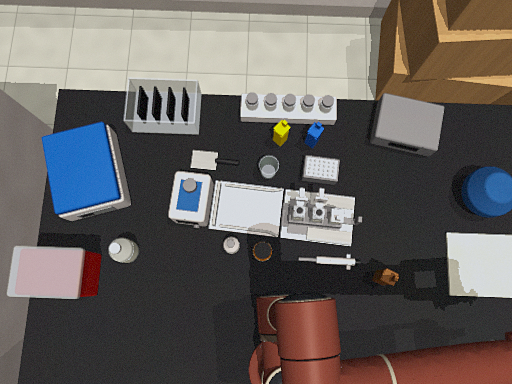

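The top view shows the station at cols 170–355, rows 170–245. The rack sits on the ledge at cols 285–360, with the two tall open-cap tubes at cols ~300 and ~320, the short one at ~340, and the handle at ~360. I'll zoom in on that next.

```bash
python3 - <<'E'
import cv2,numpy as np
a=cv2.imread("pics/top0.png")[160:260,165:370]
b=cv2.imread("pics/scene0.png")[175:300,130:310]
a=cv2.resize(a,None,fx=3.9,fy=3.0*1.3,interpolation=cv2.INTER_CUBIC)
cv2.imwrite("pics/c1.png",a)
E
cat > h.py <<'E'
import numpy as np
from scipy.spatial.transform import Rotation as R
from plant import manip
def cam(n):
    p=manip.camera_params(n);q=p["orientation"];return p,R.from_quat([q[1],q[2],q[3],q[0]]).as_matrix()
def ray(n,u,v,z,pc=None):
    p,M=pc or cam(n);d=M@[(u-p["cx"])/p["fx"],(v-p["cy"])/p["fy"],1];o=p["xyz"];return o+d*(z-o[2])/d[2]
def proj(n,X,pc=None):
    p,M=pc or cam(n);c=M.T@(np.array(X)-p["xyz"]);return np.array([p["fx"]*c[0]/c[2]+p["cx"],p["fy"]*c[1]/c[2]+p["cy"]])
E
```

```text
(no output)
```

View pics/c1.png

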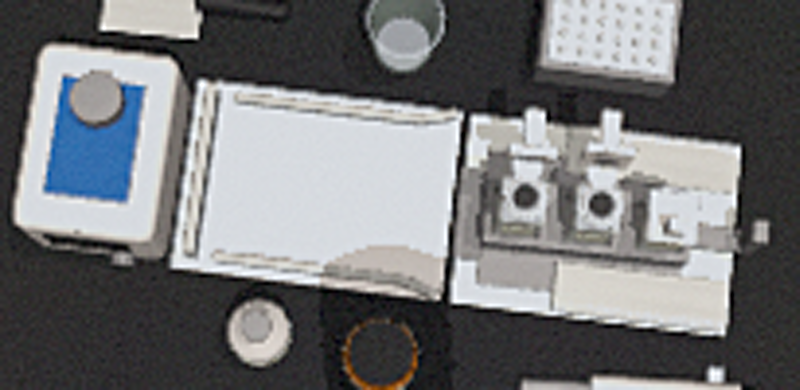

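The zoomed crop shows the ledge corners at (468,115), (450,305), (742,145) and (727,332), and the deck corners at (197,80) and (172,268). The order from the nose end is tall, tall, short, then the handle post at (762,232). Next I'll fit the station pose.

```bash
python3 - <<'E'
from h import *
c=lambda u,v,z:ray("top",u/3.9+165-.37,v/3.9+160-.37,z)
P=np.array([c(468,115,.012),c(450,305,.012),c(742,145,.012),c(727,332,.012)])
S=np.array([[85,-12],[-85,-12],[85,-255],[-85,-255]])/1000
A=P[:,:2]-P[:,:2].mean(0);B=S-S.mean(0)
th=np.arctan2((B[:,0]*A[:,1]-B[:,1]*A[:,0]).sum(),(A*B).sum())
r=np.array([[np.cos(th),-np.sin(th)],[np.sin(th),np.cos(th)]]);t=P[:,:2].mean(0)-r@S.mean(0)
print("yaw",th,"t",t,"res mm",((S@r.T+t)-P[:,:2])*1e3)
loc=lambda X:np.append((r.T@(X[:2]-t))*1e3,X[2]*1e3).round(1)
print("deck",[loc(c(*q,.016)) for q in[(197,80),(172,268),(465,110)]])
print("handle",loc(c(762,232,.086)))
print("mouths",loc(c(525,197,.133)),loc(c(601,206,.133)))
print("short lug",loc(c(672,222,.146)))
print("cap up lug ends",loc(c(535,112,.16)),loc(c(611,112,.16)))
print("block front bottom edge",loc(c(483,247,.062)),loc(c(685,265,.062)))
np.savez("st.npz",th=th,t=t)
W=lambda x,y,z:np.append(r@[x,y]+t,z).round(4)
print("jar",c(380,355,.06),"reagent",c(259,325,.1))
E
```

```text
yaw -0.07099315420984523 t [0.51219919 0.01968807] res mm [[-0.42239314 -1.07101717]
 [ 1.18111564 -0.85169006]
 [ 0.63093205  2.33615609]
 [-1.38965456 -0.41344885]]
deck [array([ 90.1, 234.5,  16. ]), array([-80.6, 234.8,  16. ]), array([88.7, -7.6, 16. ])]
handle [  -5.  -262.9   86. ]
mouths [ -5.3 -57.9 133. ] [  -6.  -120.2  133. ]
short lug [ -15.2 -176.5  146. ]
cap up lug ends [ 60.2 -57.6 160. ] [  66.8 -118.7  160. ]
block front bottom edge [-39.5 -32.1  62. ] [ -36.3 -204.8   62. ]
jar [0.37585324 0.0752056  0.06      ] reagent [0.39364173 0.17613165 0.1       ]
```

```bash
cat >> h.py <<'E'
TH=-0.080
def rot(a):return np.array([[np.cos(a),-np.sin(a)],[np.sin(a),np.cos(a)]])
PIV=np.load("st.npz");T0=PIV["t"]+rot(float(PIV["th"]))@[0,-.1335]-rot(TH)@[0,-.1335]
def W(x,y,z):return np.append(rot(TH)@[x/1e3,y/1e3]+T0,z/1e3)
def L(X):return np.append(rot(TH).T@(np.array(X[:2])-T0),X[2])*1e3
def tool():
    s=manip.state();q=s["tool_rot"];return s,R.from_quat([q[1],q[2],q[3],q[0]]).as_matrix()
def go(x,y,z):
    s,M=tool();d=M.T@(W(x,y,z)-s["tool_pos"]);yaw=np.arctan2(M[1,0],M[0,0])
    print("t",s["time"],"at",L(s["tool_pos"]).round(1),"yaw-st deg",np.degrees(yaw-TH).round(2),"shift units",(d/.03).round(2),"F",s["contact_force"].round(1))
E
python3 - <<'E'
from h import *
p,M=cam("wrist");s,T=tool();print("cam axes in tool",(T.T@M).round(3),"off",T.T@(p["xyz"]-s["tool_pos"]))
s,Mt=tool();a=np.radians(17.7);print("yaw",np.arctan2(Mt[1,0],Mt[0,0]))
Rn=np.array([[np.cos(TH),np.sin(TH),0],[np.sin(TH),-np.cos(TH),0],[0,0,-1]])
print("after turn shift",Rn.T@(W(-60,-110,300)-s["tool_pos"])/.03, W(-60,-110,300))
E
```

```text
cam axes in tool [[-0.    -0.949 -0.315]
 [ 1.    -0.     0.   ]
 [-0.001 -0.315  0.949]] off [ 0.08192644 -0.0005412  -0.14224226]
yaw 0.22878445670279046
after turn shift [  8.67814897 -18.18412192  -2.32189195] [ 0.44479946 -0.08525593  0.3       ]
```

>>> drive_tool --commands "48 0 0 -1 8.9; 48 0 0 -1 8.9; 48 0.5 -1 -0.3 0; 48 0.5 -1 0 0; 48 0.5 -1 0 0; 48 0.5 -1 0 0; 48 0.5 -1 0 0; 48 0.5 -1 0 0"

```text
time: 1.15
tool_pos: [0.2466, -0.4355, 0.2999]
tool_rot: [-0.0, 0.999, -0.041, -0.0]
contact_force: [-0.1, -0.1, -0.1]
gripper_width: 0.565
```

>>> drive_tool --commands "48 0.75 -1 0 0; 48 0.75 -1 0 0; 48 0.75 -1 0 0; 48 0.75 -1 0 0; 48 0.75 -1 0 0; 48 0.75 -1 0 0; 48 0.75 -1 0 0; 48 0.75 -1 0 0"

```text
time: 2.15
tool_pos: [0.4458, -0.2111, 0.3]
tool_rot: [-0.0, 0.999, -0.041, -0.0]
contact_force: [0.2, 0.5, 1.1]
gripper_width: 0.565
```

>>> drive_tool --commands "48 0.75 -1 0 0; 48 0.75 -1 0 0; 48 0.75 -1 0 0; 48 0.75 -1 0 0; 48 0 0 0 0; 48 0 0 0 0; 48 0 0 0 0; 48 0 0 0 0"

```text
time: 3.15
tool_pos: [0.5443, -0.1006, 0.3004]
tool_rot: [0.0, 0.999, -0.042, 0.0]
contact_force: [0.4, 0.2, -0.3]
gripper_width: 0.563
```

```bash
python3 - <<'E'
from h import *
import cv2
go(40,-110,300)
p,M=cam("wrist");f=manip.grab_frame("wrist")[:,:,::-1]
np.savez("w1.npz",xyz=p["xyz"],M=M,k=[p["fx"],p["fy"],p["cx"],p["cy"]])
cv2.imwrite("pics/w1.png",cv2.resize(f,(768,576),interpolation=cv2.INTER_CUBIC))
E
```

```text
t 3.15 at [  40.4 -117.4  300.4] yaw-st deg -0.18 shift units [-0.02 -0.25  0.01] F [ 0.4  0.2 -0.3]
```

View pics/w1.png

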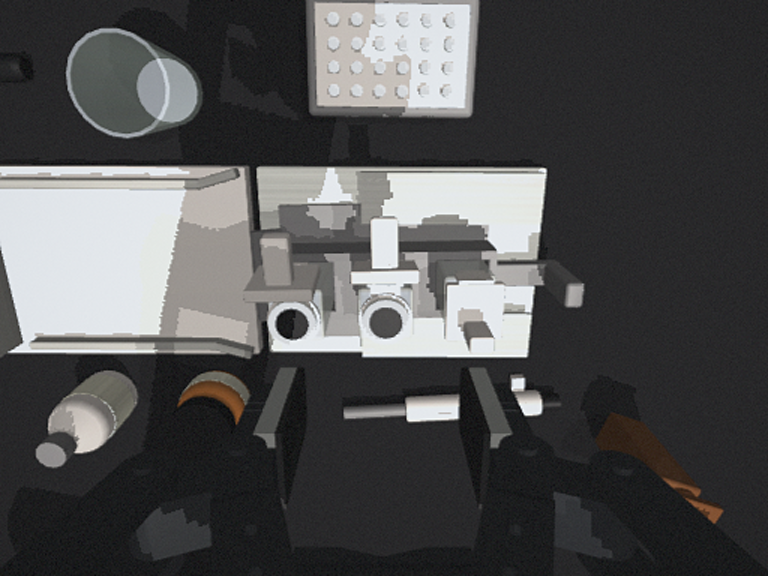

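The wrist view shows the ledge corners at (258,168), (545,168) and (528,356), and the mouth circles at (295,322) and (385,318). The open lug ends are at (276,234) and (384,217), the short lug top at (482,343), and the handle top at (573,295). I'll turn these into positions.

```bash
python3 - <<'E'
from h import *
d=np.load("w1.npz");k=d["k"];pc=(dict(fx=k[0],fy=k[1],cx=k[2],cy=k[3],xyz=d["xyz"]),d["M"])
for n,u,v,z in[("ledge 85,-12",258,168,12),("ledge 85,-255",545,168,12),("-85,-255",528,356,12),("-85,-12",270,355,12),("deck corner",247,166,16),("mouthA",295,322,133),("mouthB",385,318,133),("lugendA",276,234,145),("lugendB",384,217,155),("short lug",482,343,146),("handle",573,295,86)]:
    print(n,L(ray(0,u/1.5,v/1.5,z/1e3,pc)).round(1))
E
```

```text
ledge 85,-12 [ 84.3 -13.7  12. ]
ledge 85,-255 [  83.5 -252.5   12. ]
-85,-255 [ -89.  -253.4   12. ]
-85,-12 [-87.2 -11.1  12. ]
deck corner [86.3 -5.7 16. ]
mouthA [ -4.4 -59.1 133. ]
mouthB [  -1.8 -118.5  133. ]
lugendA [ 57.3 -53.2 145. ]
lugendB [  69.2 -117.9  155. ]
short lug [ -14.  -180.6  146. ]
handle [  -2.6 -259.2   86. ]
```

>>> drive_tool --commands "48 0.9 -0.5 0 0; 48 0.9 -0.45 0 0; 48 0.35 0 0.9 0; 48 0 0 0.9 0; 48 0 0 0.9 0; 48 0 0 0.9 0; 48 0 0 0.9 0; 48 0 0 0.75 0"

```text
time: 4.2
tool_pos: [0.6109, -0.0772, 0.1416]
tool_rot: [-0.0, 0.999, -0.041, -0.0]
contact_force: [-0.5, -0.0, 0.5]
gripper_width: 0.567
```

```bash
python3 - <<'E'
from h import *
import cv2
go(15,-89,142)
cv2.imwrite("pics/w2.png",manip.grab_frame("wrist")[:,:,::-1])
E
```

```text
t 4.2 at [104.9 -88.7 141.6] yaw-st deg -0.14 shift units [-3.    0.02 -0.01] F [-0.5 -0.   0.5]
```

View pics/w2.png

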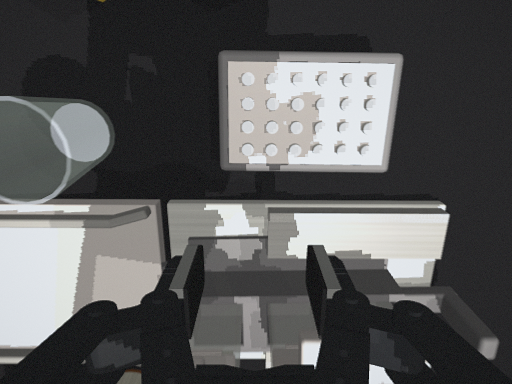

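The wrist view shows the fingers clear behind the rack, with pads at cols ~190 and ~320; the gripper hides the tubes. Now I'll sweep both caps toward the robot.

>>> drive_tool --commands "48 -0.4 0 0 0; 48 -0.4 0 0 0; 48 -0.4 0 0 0; 48 -0.4 0 0 0; 48 -0.4 0 0 0; 48 -0.4 0 0 0; 48 -0.3 0 -0.1 0; 48 -0.3 0 -0.1 0"

```text
time: 5.25
tool_pos: [0.5322, -0.0718, 0.164]
tool_rot: [0.003, 0.999, -0.04, 0.016]
contact_force: [-0.6, 0.1, -0.9]
gripper_width: 0.564
```

>>> drive_tool --commands "48 -0.1 0 -0.2 0; 48 0.3 0 -0.5 0; 48 0 0 -0.8 0; 48 -0.4 0 -0.5 0; 48 -0.8 0 0 0; 48 0 0 0 0; 48 0 0 0 0; 48 0 0 0 0"

```text
time: 6.25
tool_pos: [0.492, -0.067, 0.2083]
tool_rot: [-0.0, 0.999, -0.041, -0.0]
contact_force: [0.7, 0.6, 0.2]
gripper_width: 0.567
```

```bash
python3 - <<'E'
from h import *
import cv2
go(-11,-89,171)
a=manip.grab_frame("top")[160:260,240:370,::-1];b=manip.grab_frame("scene")[180:300,130:280,::-1]
a=cv2.resize(a,(390,300),interpolation=cv2.INTER_CUBIC);b=cv2.resize(b,(375,300),interpolation=cv2.INTER_CUBIC)
cv2.imwrite("pics/t2.png",np.hstack([a,b]))
E
```

```text
t 6.25 at [-14.4 -88.  208.3] yaw-st deg -0.11 shift units [0.11 0.03 1.24] F [0.7 0.6 0.2]
```

View pics/t2.png

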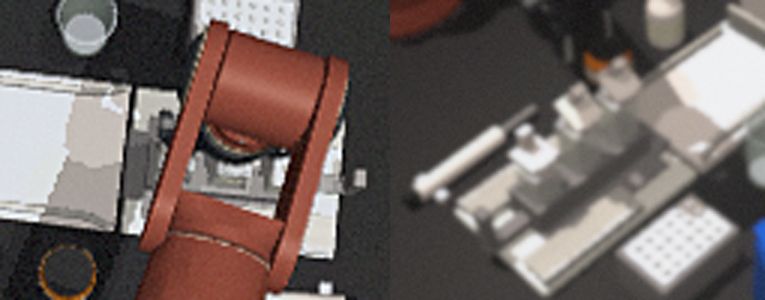

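The scene crop shows both caps swung over the tall tubes; the top view is blocked by the arm. Next I'll press down on both lugs.

>>> drive_tool --commands "48 0.1 0 0.4 0; 48 0 0 0.4 0; 48 0 0 0.3 0; 48 0 0 0.1 0; 48 0 0 0.1 0; 48 0 0 0.1 0; 48 0 0 0.05 0; 48 0 0 0 0"

```text
time: 7.35
tool_pos: [0.4949, -0.0673, 0.1657]
tool_rot: [0.0, 0.999, -0.041, 0.0]
contact_force: [-1.1, 0.7, 2.2]
gripper_width: 0.565
```

>>> drive_tool --commands "48 0 0 0.05 0; 48 0 0 0 0; 48 0 0 0.05 0; 48 0 0 0 0; 48 0 0 0.05 0; 48 0 0 0 0; 48 0 0 0 0; 48 0 0 0 0"

```text
time: 8.35
tool_pos: [0.4945, -0.0672, 0.1605]
tool_rot: [-0.0, 0.999, -0.041, -0.0]
contact_force: [-0.6, -0.2, 2.1]
gripper_width: 0.561
```

>>> drive_tool --commands "48 0 0 0.1 0; 48 0 0 0 0; 48 0 0 0.05 0; 48 0 0 0 0; 48 0 0 0.05 0; 48 0 0 0 0; 48 0 0 0 0; 48 0 0 0 0"

```text
time: 9.35
tool_pos: [0.4945, -0.0672, 0.1562]
tool_rot: [-0.0, 0.999, -0.041, -0.0]
contact_force: [-7.0, 0.2, 9.0]
gripper_width: 0.562
```

>>> drive_tool --commands "48 0 0 0.07 0; 48 0 0 0 0; 48 0 0 0.07 0; 48 0 0 0 0; 48 0 0 0 0; 48 0 0 0 0; 48 0 0 0 0; 48 0 0 0 0"

```text
time: 10.35
tool_pos: [0.493, -0.0671, 0.1529]
tool_rot: [-0.0, 0.999, -0.04, -0.003]
contact_force: [-16.1, 1.6, 19.2]
gripper_width: 0.561
```

>>> drive_tool --commands "48 0 0 -0.8 0; 48 0 0 -1 0; 48 0.5 0 -1 0; 48 0.5 0 -1 0; 48 0.5 0.5 -1 0; 0 0 0.5 0 0; 0 0 0 0 0; 0 0 0 0 0"

```text
time: 11.35
tool_pos: [0.536, -0.1005, 0.2924]
tool_rot: [-0.001, 0.999, -0.041, -0.002]
contact_force: [-0.1, 0.6, -0.2]
gripper_width: 0.002
```

```bash
python3 - <<'E'
from h import *
import cv2
go(-40,-181,148)
f=manip.grab_frame("wrist")[:,:,::-1]
cv2.imwrite("pics/w3.png",cv2.resize(f,(768,576),interpolation=cv2.INTER_CUBIC))
X=lambda x,y,z:(proj("wrist",W(x,y,z))*1.5).round()
for y in(-58,-120):print("shut lug top expected",X(-3-12,y,171),"plate front corners",X(-3-20,y-20,141),X(-3-20,y+20,141))
print("short lug",X(-15,-181,146))
E
```

```text
t 11.35 at [  32.2 -117.9  292.4] yaw-st deg -0.13 shift units [-2.39  2.12  4.82] F [-0.1  0.6 -0.2]
shut lug top expected [280. 355.] plate front corners [321. 346.] [258. 346.]
shut lug top expected [388. 355.] plate front corners [419. 346.] [356. 346.]
short lug [485. 337.]
```

View pics/w3.png

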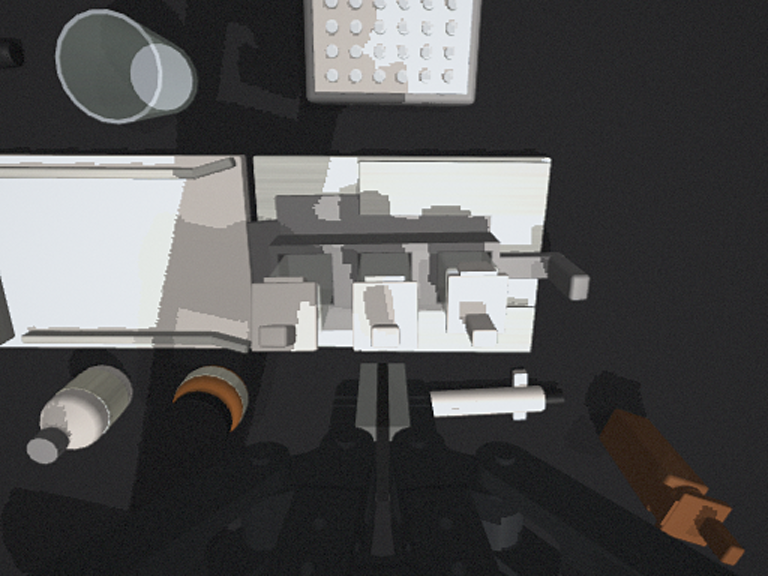

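```bash
python3 - <<'E'
from h import *
import cv2
f=cv2.imread("pics/w3.png")[230:365,230:510]
cv2.imwrite("pics/w3c.png",cv2.resize(f,None,fx=2.8,fy=2.8,interpolation=cv2.INTER_CUBIC))
def P(x,y,z):return ((proj("wrist",W(x,y,z))*1.5-[230,230])*2.8).round()
for n,y,h in(("A",-58,123),("B",-120,123),("S",-182,98)):
  for th in(0,.1,.2,.3,.5):
    c,s=np.cos(th),np.sin(th);q=lambda a,b,dy=0:P(19+a*c+b*s,y+dy,h-a*s+b*c)[1]
    print(n,th,"lugtop front/back row",q(-40,48),q(-28,48),"lug base back",q(-28,18),"plate front/back",q(-43,18),q(-1,18))
E
```

```text
A 0 lugtop front/back row 377.0 324.0 lug base back 267.0 plate front/back 328.0 153.0
A 0.1 lugtop front/back row 364.0 307.0 lug base back 264.0 plate front/back 328.0 145.0
A 0.2 lugtop front/back row 347.0 288.0 lug base back 259.0 plate front/back 326.0 137.0
A 0.3 lugtop front/back row 327.0 266.0 lug base back 253.0 plate front/back 321.0 129.0
A 0.5 lugtop front/back row 278.0 216.0 lug base back 235.0 plate front/back 306.0 112.0
B 0 lugtop front/back row 377.0 324.0 lug base back 267.0 plate front/back 328.0 152.0
B 0.1 lugtop front/back row 363.0 307.0 lug base back 263.0 plate front/back 327.0 144.0
B 0.2 lugtop front/back row 346.0 287.0 lug base back 258.0 plate front/back 325.0 136.0
B 0.3 lugtop front/back row 326.0 265.0 lug base back 252.0 plate front/back 321.0 128.0
B 0.5 lugtop front/back row 278.0 216.0 lug base back 235.0 plate front/back 305.0 112.0
S 0 lugtop front/back row 325.0 275.0 lug base back 226.0 plate front/back 283.0 119.0
S 0.1 lugtop front/back row 311.0 259.0 lug base back 222.0 plate front/back 283.0 111.0
S 0.2 lugtop front/back row 295.0 240.0 lug base back 218.0 plate front/back 280.0 104.0
S 0.3 lugtop front/back row 276.0 220.0 lug base back 211.0 plate front/back 275.0 96.0
S 0.5 lugtop front/back row 230.0 173.0 lug base back 195.0 plate front/back 260.0 81.0
```

View pics/w3c.png

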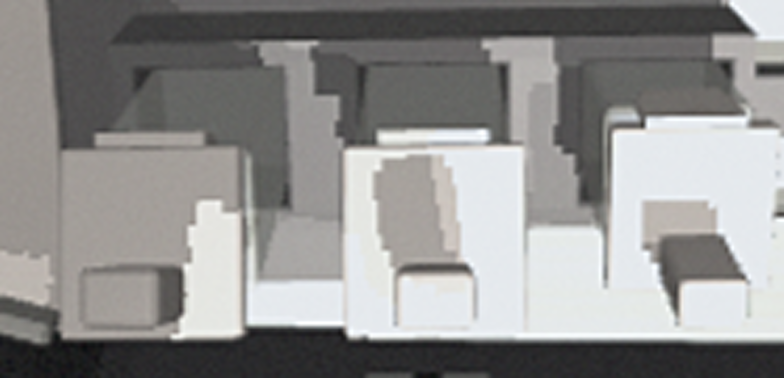

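The enlarged crop shows the tall lug tops at rows 268–325 with almost no back face. That means both caps are still about 0.27 rad open, because the fingers came down in front of the lugs. I'll push again from behind the lugs and then press on the plates.

>>> drive_tool --commands "48 0.2 -0.5 0.5 0; 48 0 -0.47 0.5 0; 48 0 0 1 0; 48 0 0 1 0; 48 0 0 1 0; 48 0 0 0.7 0; 48 0 0 0 0; 48 0 0 0 0"

```text
time: 12.4
tool_pos: [0.5462, -0.0722, 0.1546]
tool_rot: [0.0, 0.999, -0.041, 0.001]
contact_force: [-0.7, -0.2, 0.2]
gripper_width: 0.56
```

>>> drive_tool --commands "48 -0.2 0 0 0; 48 -0.2 0 0 0; 48 -0.2 0 0 0; 48 -0.2 0 0 0; 48 -0.2 0 0 0; 48 -0.15 0 0 0; 48 -0.1 0 0 0; 48 0 0 0 0"

```text
time: 13.4
tool_pos: [0.5079, -0.0693, 0.1536]
tool_rot: [0.0, 0.999, -0.041, -0.0]
contact_force: [0.9, -0.2, 0.6]
gripper_width: 0.562
```

```bash
python3 - <<'E'
from h import *
go(0,-89,141)
E
```

```text
t 13.4 at [  1.7 -89.  153.6] yaw-st deg -0.11 shift units [-0.06 -0.    0.42] F [ 0.9 -0.2  0.6]
```

>>> drive_tool --commands "48 0 0 0.1 0; 48 -0.05 0 0.1 0; 48 0 0 0.1 0; 48 -0.05 0 0.1 0; 48 0 0 0.1 0; 48 0 0 0 0; 48 0 0 0 0; 48 0 0 0 0"

```text
time: 14.4
tool_pos: [0.505, -0.069, 0.1384]
tool_rot: [-0.0, 0.999, -0.041, -0.0]
contact_force: [-1.0, 1.0, -1.2]
gripper_width: 0.562
```

>>> drive_tool --commands "48 0 0 0.1 0; 48 0 0 0.07 0; 48 0 0 0.05 0; 48 0 0 0.05 0; 48 0 0 0 0; 48 0 0 0 0; 48 0 0 0 0; 48 0 0 0 0"

```text
time: 15.4
tool_pos: [0.5094, -0.0699, 0.1384]
tool_rot: [0.001, 0.999, -0.041, 0.005]
contact_force: [-4.3, 1.4, 25.8]
gripper_width: 0.563
```

>>> drive_tool --commands "48 0 0 -0.1 0; 48 0.1 0 -0.5 0; 48 0.2 0 -1 0; 48 0.2 0 -1 0; 48 0.2 0.5 -1 0; 0 0.2 0.5 -1 0; 0 0 0 -0.5 0; 0 0 0 0 0"

```text
time: 16.4
tool_pos: [0.5298, -0.1009, 0.2843]
tool_rot: [0.0, 0.999, -0.041, 0.001]
contact_force: [0.1, 0.0, -0.1]
gripper_width: 0.001
```

```bash
python3 - <<'E'
from h import *
import cv2
go(-45,-181,125)
f=manip.grab_frame("wrist")[:,:,::-1]
f=cv2.resize(f,(768,576),interpolation=cv2.INTER_CUBIC)[230:365,230:510]
cv2.imwrite("pics/w4c.png",cv2.resize(f,None,fx=2.8,fy=2.8,interpolation=cv2.INTER_CUBIC))
def P(x,y,z):return ((proj("wrist",W(x,y,z))*1.5-[230,230])*2.8).round()
for n,y,h in(("A",-58,123),("B",-120,123),("S",-182,98)):
  for th in(0,.1,.2):
    c,s=np.cos(th),np.sin(th);q=lambda a,b,dy=0:P(19+a*c+b*s,y+dy,h-a*s+b*c)[1]
    print(n,th,"lugtop front/back row",q(-40,48),q(-28,48),"lug base back",q(-28,18),"plate front/back",q(-43,18),q(-1,18))
E
```

```text
t 16.4 at [  26.  -118.8  284.3] yaw-st deg -0.11 shift units [-2.37  2.08  5.31] F [ 0.1  0.  -0.1]
A 0 lugtop front/back row 370.0 315.0 lug base back 257.0 plate front/back 320.0 138.0
A 0.1 lugtop front/back row 356.0 297.0 lug base back 253.0 plate front/back 320.0 129.0
A 0.2 lugtop front/back row 338.0 277.0 lug base back 248.0 plate front/back 317.0 121.0
B 0 lugtop front/back row 370.0 314.0 lug base back 256.0 plate front/back 320.0 137.0
B 0.1 lugtop front/back row 355.0 297.0 lug base back 253.0 plate front/back 319.0 129.0
B 0.2 lugtop front/back row 338.0 276.0 lug base back 247.0 plate front/back 317.0 121.0
S 0 lugtop front/back row 316.0 265.0 lug base back 215.0 plate front/back 275.0 104.0
S 0.1 lugtop front/back row 302.0 248.0 lug base back 211.0 plate front/back 274.0 96.0
S 0.2 lugtop front/back row 285.0 228.0 lug base back 206.0 plate front/back 271.0 88.0
```

View pics/w4c.png

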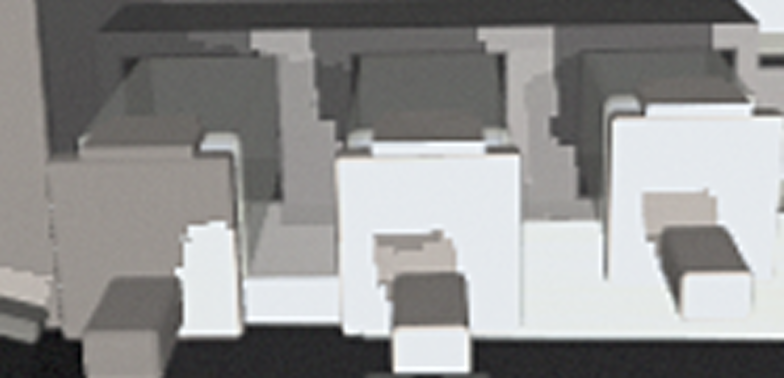

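Both tall lugs now match the shut prediction: back-face base, top-back and top-front rows of about 275, 328 and 372, like the short tube's cap. Next I'll flick open the short cap.

>>> drive_tool --commands "0 -0.9 0.7 0 0; 0 -0.9 0.7 0 0; 0 -0.7 0.68 0.8 0; 0 0 0 0.95 0; 0 0 0 0.95 0; 0 0 0 0.95 0; 0 0 0 0.95 0; 0 0 0 0.75 0"

```text
time: 17.45
tool_pos: [0.4479, -0.1557, 0.1195]
tool_rot: [-0.001, 0.999, -0.041, -0.002]
contact_force: [0.1, 0.2, -0.3]
gripper_width: 0.0
```

```bash
python3 - <<'E'
from h import *
go(24,-181,123)
E
```

```text
t 17.45 at [ -51.3 -179.9  119.5] yaw-st deg -0.07 shift units [ 2.51  0.03 -0.13] F [ 0.1  0.2 -0.3]
```

>>> drive_tool --commands "0 0.35 0.03 0 0; 0 0.35 0 0 0; 0 0.35 0 0 0; 0 0.35 0 0 0; 0 0.35 0 0 0; 0 0.35 0 0 0; 0 0.3 0 0 0; 0 0.15 0 0 0"

```text
time: 18.45
tool_pos: [0.5402, -0.1686, 0.14]
tool_rot: [0.005, 0.999, -0.041, 0.018]
contact_force: [11.2, 1.1, 30.9]
gripper_width: -0.004
```

>>> drive_tool --commands "0 0 0 0 0; 0 -0.3 0 0 0; 0 -0.7 0 -0.3 0; 0 -0.7 0 -0.9 0; 0 0 0 -0.9 0; 0 0 0 -0.9 0; 0 0.5 0 -0.9 0; 85 0.5 0 -0.9 0"

```text
time: 19.45
tool_pos: [0.5064, -0.1628, 0.2697]
tool_rot: [0.001, 0.999, -0.041, 0.001]
contact_force: [-0.5, -0.3, 0.1]
gripper_width: 0.207
```

```bash
python3 - <<'E'
from h import *
import cv2
go(-3,-261,200)
f=manip.grab_frame("wrist")[:,:,::-1]
cv2.imwrite("pics/w5.png",cv2.resize(f,(768,576),interpolation=cv2.INTER_CUBIC))
E
```

```text
t 19.45 at [   7.6 -182.4  269.7] yaw-st deg -0.1 shift units [-0.36  2.62  2.32] F [-0.5 -0.3  0.1]
```

View pics/w5.png

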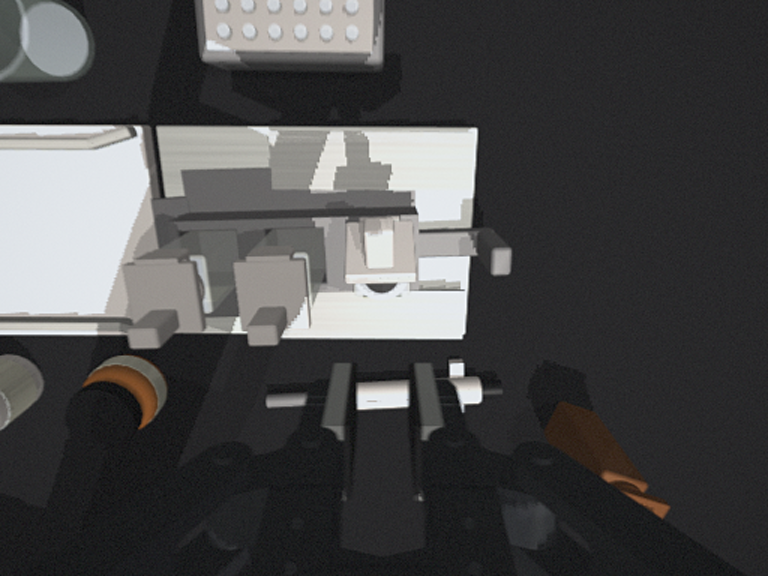

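The wrist view shows both tall caps shut. The short cap is only about 60–65° open: its plate free edge is at row 280 and the mouth shows at (382,288). I'll push again under the plate from the front.

>>> drive_tool --commands "0 -0.5 0 0 0; 0 -0.45 0 0 0; 0 0 0 0.9 0; 0 0 0 1 0; 0 0 0 1 0; 0 0 0 1 0; 0 0 0 0.95 0; 0 0 0 0 0"

```text
time: 20.5
tool_pos: [0.473, -0.1589, 0.1177]
tool_rot: [-0.002, 0.999, -0.041, -0.003]
contact_force: [0.9, -0.1, -0.2]
gripper_width: -0.001
```

>>> drive_tool --commands "0 0.3 0 0 0; 0 0.3 0 0 0; 0 0.3 0 0 0; 0 0.2 0 0 0; 0 0.2 0 0 0; 0 0.2 0 0 0; 0 0.1 0 0 0; 0 0 0 0 0"

```text
time: 21.5
tool_pos: [0.5245, -0.1642, 0.1214]
tool_rot: [-0.0, 0.999, -0.041, -0.0]
contact_force: [-0.9, 0.2, 0.2]
gripper_width: -0.001
```

```bash
python3 - <<'E'
from h import *
go(26,-181,123)
E
```

```text
t 21.5 at [  25.7 -182.3  121.4] yaw-st deg -0.1 shift units [ 0.01 -0.04 -0.05] F [-0.9  0.2  0.2]
```

>>> drive_tool --commands "0 0.1 0 0 0; 0 -0.4 0 0 0; 0 -1 0 0 0; 0 0 0 -1 0; 0 0 0 -1 0; 0 0 0 -1 0; 0 0.25 0.5 -0.5 0; 85 0.25 0.5 0 0"

```text
time: 22.5
tool_pos: [0.4985, -0.193, 0.2284]
tool_rot: [0.001, 0.999, -0.041, 0.002]
contact_force: [0.3, 0.9, 0.8]
gripper_width: 0.199
```

```bash
python3 - <<'E'
from h import *
import cv2
go(-3,-261,200);print(manip.state()["joint_pos"])
f=manip.grab_frame("wrist")[:,:,::-1]
cv2.imwrite("pics/w6.png",cv2.resize(f,(768,576),interpolation=cv2.INTER_CUBIC)[80:400])
p=lambda x,y,z:(proj("wrist",W(x,y,z))*1.5-[0,80]).round()
for th in(1.2,1.4,1.6,1.8):
    c,s=np.cos(th),np.sin(th);q=lambda a,b,dy=0:p(19+a*c+b*s,-182+dy,98-a*s+b*c)
    print(th,"lug end top/front row",q(-40,48)[1],q(-28,48)[1],"plate edge in/out",q(-43,10)[1],q(-43,18))
print("handle",p(-3,-261,86))
E
```

```text
t 22.5 at [   2.1 -213.1  228.4] yaw-st deg -0.1 shift units [-0.17  1.6   0.95] F [0.3 0.9 0.8]
[-5.08561516e-01 -1.65763255e-01  1.82751638e+00 -1.99431249e-05
  1.47610264e+00  1.14393111e+00]
1.2 lug end top/front row 126.0 112.0 plate edge in/out 199.0 [313. 186.]
1.4 lug end top/front row 99.0 92.0 plate edge in/out 181.0 [312. 166.]
1.6 lug end top/front row 77.0 76.0 plate edge in/out 162.0 [312. 145.]
1.8 lug end top/front row 61.0 66.0 plate edge in/out 144.0 [312. 126.]
handle [462. 196.]
```

View pics/w6.png

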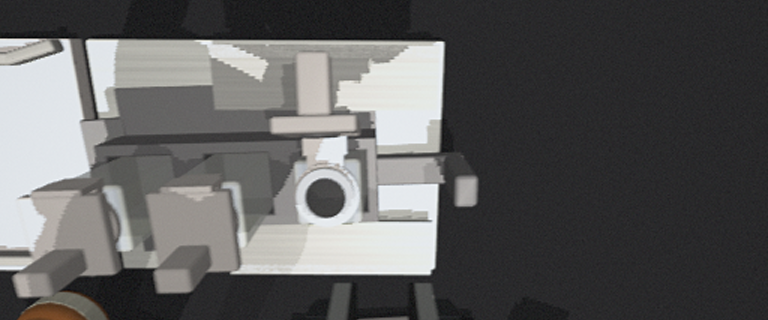

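The wrist view shows the short cap open at about 1.85 rad, with the lug end at row 53 and the plate edge at 113–132. The tall caps are still shut and the handle top is at (465,190). Next I'll turn the gripper to pinch the handle.

>>> drive_tool --commands "85 -0.05 0.8 0 0; 85 -0.05 0.8 0 0; 85 0 0 0 -10.6; 85 0 0 0 -10.6; 85 0 0 0 -10.6; 85 0 0 0 -10.6; 85 0 0 0 -10.6; 85 0 0 0 -10.6"

```text
time: 23.55
tool_pos: [0.4902, -0.2393, 0.2245]
tool_rot: [-0.001, 0.869, 0.494, -0.001]
contact_force: [0.9, -0.3, 0.3]
gripper_width: 0.992
```

>>> drive_tool --commands "60 0 0 0 -10.6; 60 0 0 0 -10.6; 60 0 0 0 -5.3; 60 0 0 0 0; 60 0 0 0.5 0; 60 0 0 0.5 0; 60 0 0 0 0; 60 0 0 0 0"

```text
time: 24.55
tool_pos: [0.4911, -0.2397, 0.1963]
tool_rot: [-0.0, 0.735, 0.678, -0.0]
contact_force: [0.5, 0.9, 0.5]
gripper_width: 0.705
```

```bash
python3 - <<'E'
from h import *
import cv2
go(-1,-261,53)
f=manip.grab_frame("wrist")[:,:,::-1]
cv2.imwrite("pics/w7.png",f)
print(proj("wrist",W(-1,-261,86)),proj("wrist",W(0,-255,12)))
E
```

```text
t 24.55 at [  -1.6 -260.3  196.3] yaw-st deg 89.98 shift units [-0.03  0.02  4.78] F [0.5 0.9 0.5]
[254.09841094 189.45963148] [255.08977048 160.54059073]
```

View pics/w7.png

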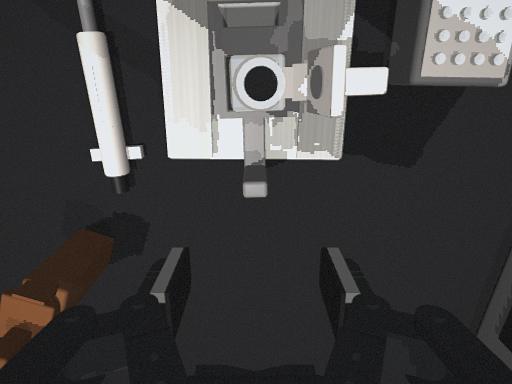

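The handle top is at (255,189), which matches the prediction, and it's centred between the pads. I'll descend and pinch it.

>>> drive_tool --commands "60 0 0 0.8 0; 60 0 0 0.8 0; 60 0 0 0.8 0; 60 0 0 0.8 0; 60 0 0 0.8 0; 60 0 0 0.6 0; 60 0 0 0.15 0; 60 0 0 0 0"

```text
time: 25.6
tool_pos: [0.4914, -0.2399, 0.0544]
tool_rot: [0.0, 0.735, 0.678, 0.0]
contact_force: [-0.3, 0.2, 0.9]
gripper_width: 0.702
```

>>> drive_tool --commands "30 0 0 0 0; 25 0 0 0 0; 10 0 0 0 0; 10 0 0 0 0; 10 0 0 0 0; 10 0 0 0 0; 10 0 0 0 0; 10 0 0 0 0"

```text
time: 26.6
tool_pos: [0.4914, -0.2401, 0.055]
tool_rot: [0.0, 0.735, 0.678, -0.0]
contact_force: [-2.7, 0.4, 5.4]
gripper_width: 0.221
```

```bash
python3 - <<'E'
from h import *
go(-1,-41,57)
E
```

```text
t 26.6 at [  -1.2 -260.6   55. ] yaw-st deg 90.03 shift units [ 7.32  0.01 -0.07] F [-2.7  0.4  5.4]
```

>>> drive_tool --commands "10 0.15 0 0 0; 10 0.25 0 0 0; 10 0.3 0 0 0; 10 0.3 0 0 0; 10 0.3 0 0 0; 10 0.3 0 0 0; 10 0.3 0 0 0; 10 0.1 0 0 0"

```text
time: 27.6
tool_pos: [0.4966, -0.1812, 0.0549]
tool_rot: [0.002, 0.735, 0.678, -0.0]
contact_force: [-1.0, -6.6, 3.0]
gripper_width: 0.221
```

```bash
python3 - <<'E'
from h import *
go(-1,-41,57);print(manip.state()["ft_torque"],manip.state()["gripper_width"])
E
```

```text
t 27.6 at [  -0.7 -201.5   54.9] yaw-st deg 89.99 shift units [ 5.35 -0.01 -0.08] F [-1.  -6.6  3. ]
[-0.35233162  0.26303656  0.09309171] 0.2214067727879216
```

>>> drive_tool --commands "10 0.2 0 0 0; 10 0.25 0 0 0; 10 0.25 0 0 0; 10 0.25 0 0 0; 10 0.25 0 0 0; 10 0.2 0 -0.03 0; 10 0.15 0 -0.03 0; 10 0.05 0 0 0"

```text
time: 28.6
tool_pos: [0.5008, -0.134, 0.0572]
tool_rot: [0.002, 0.735, 0.678, -0.001]
contact_force: [-1.5, -7.8, 3.7]
gripper_width: 0.22
```

```bash
python3 - <<'E'
from h import *
go(-1,-41,57);print(manip.state()["ft_torque"],manip.state()["gripper_width"])
E
```

```text
t 28.6 at [  -0.3 -154.1   57.2] yaw-st deg 90.0 shift units [ 3.77 -0.02 -0.01] F [-1.5 -7.8  3.7]
[-0.89361137  0.34393662  0.10212803] 0.2196704599239882
```

>>> drive_tool --commands "10 0.1 0 -0.03 0; 10 0.15 0 -0.03 0; 10 0.2 0 -0.03 0; 10 0.2 0 0 0; 10 0.25 0 0 0; 10 0.25 0 0 0; 10 0.25 0 0 0; 10 0.2 0 0 0"

```text
time: 29.6
tool_pos: [0.5039, -0.0853, 0.059]
tool_rot: [0.002, 0.735, 0.678, -0.001]
contact_force: [-0.7, -6.7, 2.1]
gripper_width: 0.217
```

```bash
python3 - <<'E'
from h import *
import cv2
go(-1,-41,57);print(manip.state()["ft_torque"],manip.state()["gripper_width"])
E
```

```text
t 29.6 at [  -1.  -105.4   59. ] yaw-st deg 90.02 shift units [2.15 0.   0.06] F [-0.7 -6.7  2.1]
[-1.19298662  0.25069763  0.03366943] 0.21715466245885315
```

>>> drive_tool --commands "10 0.15 0 -0.05 0; 10 0.2 0 0 0; 10 0.25 0 0 0; 10 0.25 0 0 0; 10 0.25 0 0 0; 10 0.25 0 0 0; 10 0.2 0 0 0; 10 0.1 0 0 0"

```text
time: 30.6
tool_pos: [0.5075, -0.0344, 0.0599]
tool_rot: [-0.0, 0.735, 0.678, -0.0]
contact_force: [-0.7, -2.3, -5.6]
gripper_width: 0.223
```

```bash
python3 - <<'E'
from h import *
import cv2
go(-1,-41,57);print(manip.state()["ft_torque"],manip.state()["gripper_width"])
a=manip.grab_frame("top")[160:260,160:370,::-1]
cv2.imwrite("pics/t3.png",cv2.resize(a,None,fx=3.7,fy=3.7,interpolation=cv2.INTER_CUBIC))
E
```

```text
t 30.6 at [ -1.6 -54.3  59.9] yaw-st deg 90.02 shift units [0.44 0.02 0.1 ] F [-0.7 -2.3 -5.6]
[-0.8349351   0.09596111 -0.01508602] 0.2225493657656666
```

>>> drive_tool --commands "10 0.1 0 0 0; 10 0.1 0 0 0; 10 0.1 0 0 0; 10 0.1 0 0.03 0; 10 0 0 0.02 0; 10 0 0 0 0; 10 0 0 0 0; 10 0 0 0 0"

```text
time: 31.65
tool_pos: [0.5087, -0.0226, 0.059]
tool_rot: [-0.0, 0.735, 0.678, 0.0]
contact_force: [-3.1, 2.2, 1.7]
gripper_width: 0.221
```

```bash
python3 - <<'E'
from h import *
go(-1,-41,57)
E
```

```text
t 31.65 at [ -1.3 -42.4  59. ] yaw-st deg 89.99 shift units [0.05 0.01 0.07] F [-3.1  2.2  1.7]
```

No stop contact yet, so I'll creep forward.

>>> drive_tool --commands "10 0.05 0 0 0; 10 0.05 0 0 0; 10 0.05 0 0 0; 10 0 0 0 0; 10 0 0 0 0; 10 0 0 0 0; 10 0 0 0 0; 10 0 0 0 0"

```text
time: 32.65
tool_pos: [0.5095, -0.0211, 0.059]
tool_rot: [0.003, 0.735, 0.678, -0.001]
contact_force: [-1.1, -7.9, 0.7]
gripper_width: 0.222
```

>>> drive_tool --commands "10 0.05 0 0 0; 10 0.05 0 0 0; 10 0 0 0 0; 10 0 0 0 0; 10 0 0 0 0; 10 0 0 0 0; 10 0 0 0 0; 10 0 0 0 0"

```text
time: 33.65
tool_pos: [0.5096, -0.0209, 0.0593]
tool_rot: [0.004, 0.735, 0.678, -0.004]
contact_force: [-3.7, -20.6, 0.8]
gripper_width: 0.223
```

The nose is on the stop: force is 20 N and it no longer moves. I'll relax the push, release, and rise.

>>> drive_tool --commands "10 -0.1 0 0 0; 10 -0.05 0 0 0; 60 0 0 0 0; 60 0 0 0 0; 60 0 0 0 0; 60 0 0 -0.3 0; 60 0 0 -0.8 0; 60 0 0 -1 0"

```text
time: 34.65
tool_pos: [0.5083, -0.0197, 0.1221]
tool_rot: [-0.0, 0.735, 0.678, -0.0]
contact_force: [0.0, -0.5, -0.2]
gripper_width: 0.705
```

>>> drive_tool --commands "60 0 0 -1 0; 60 0 0 -1 0; 60 0 0 -1 0; 60 -1 0 -0.5 0; 60 -1 0 0 0; 60 -1 0 0 0; 60 -1 0 0 0; 60 -1 0 0 0"

```text
time: 35.65
tool_pos: [0.4968, -0.1703, 0.2273]
tool_rot: [0.0, 0.735, 0.678, 0.0]
contact_force: [0.3, 0.7, 0.1]
gripper_width: 0.702
```

```bash
python3 - <<'E'
from h import *
import cv2
go(-1,-41,57)
a=manip.grab_frame("top")[155:260,160:370,::-1]
cv2.imwrite("pics/t4.png",cv2.resize(a,None,fx=3.7,fy=3.7,interpolation=cv2.INTER_CUBIC))
p=lambda x,y,z:((proj("top",W(x,y,z))-[160,155])*3.7).round()
print("handle",p(0,-42,90),"nose edge",p(-40,213,26),p(40,213,26),"lugs shut",p(-12,162,175),p(-12,100,175))
E
```

```text
t 35.65 at [  -1.4 -190.6  227.3] yaw-st deg 90.0 shift units [4.99 0.01 5.68] F [0.3 0.7 0.1]
handle [493. 203.] nose edge [208. 226.] [220. 142.] lugs shut [258. 172.] [332. 181.]
```

The picture limit is reached, so I'll do the last check with numbers.

```bash
python3 - <<'E'
from h import *
import cv2
n=cv2.cvtColor(manip.grab_frame("top"),cv2.COLOR_RGB2GRAY);o=cv2.imread("pics/top0.png",0)
def s(im,x,y,z):
    u,v=proj("top",W(x,y,z));return int(cv2.getRectSubPix(im,(1,1),(float(u),float(v)))[0,0])
print("y along x=-33,z=26 now/start")
for y in range(180,232,3):print(y,s(n,-33,y,26),s(o,-33,y,26),s(n,33,y,26),s(o,33,y,26))
print("post x-profile z=90 y=-42",[(x,s(n,x,-42,90)) for x in range(-24,25,4)])
print("post y-profile x=-1",[(y,s(n,-1,y,90)) for y in range(-66,-20,4)])
print("foot x-profile z=22,y=30",[(x,s(n,x,25,22)) for x in list(range(-76,-48,4))+list(range(48,77,4))])
E
```

```text
y along x=-33,z=26 now/start
180 117 218 229 217
183 108 218 229 217
186 115 218 232 218
189 131 218 238 218
192 142 218 161 217
195 140 218 144 217
198 141 217 154 218
201 138 217 161 219
204 143 220 158 219
207 140 224 159 222
210 105 201 144 217
213 65 134 86 121
216 100 111 174 172
219 229 215 217 206
222 219 210 211 204
225 174 165 207 200
228 214 204 226 218
231 230 223 247 239
post x-profile z=90 y=-42 [(-24, 168), (-20, 115), (-16, 56), (-12, 53), (-8, 81), (-4, 96), (0, 96), (4, 91), (8, 110), (12, 177), (16, 194), (20, 195), (24, 191)]
post y-profile x=-1 [(-66, 192), (-62, 192), (-58, 192), (-54, 195), (-50, 149), (-46, 96), (-42, 96), (-38, 82), (-34, 51), (-30, 105), (-26, 117), (-22, 139)]
foot x-profile z=22,y=30 [(-76, 142), (-72, 150), (-68, 154), (-64, 172), (-60, 123), (-56, 117), (-52, 116), (48, 174), (52, 140), (56, 145), (60, 175), (64, 228), (68, 207), (72, 146), (76, 210)]
```

```bash
python3 -c "
from plant import manip
print(manip.job_done())"
```

```text
the job is handed in; nothing more can be done
None
```

The job is handed in at about 36 s of the 67 s allowed. Both tall caps are shut, the short cap is open, and the rack is up against the end stop. The hand-in reported no verdict.

**What I did**
- **Tall caps:** I swept both shut together from behind. My first press came down in front of the lugs and left them about 0.27 rad open. I pushed again from behind the lugs and pressed on the plates with about 26 N.
- **Short cap:** The first flick reached only about 60–65° and pushed up on the tool with 31 N. A second push took it to about 1.85 rad.
- **Rack:** I pinched the handle post, slid the rack over the step, raising the grip about 5 mm in all, and pushed until the nose met the stop. There it held still at 20 N. Then I released it and moved clear.

**Last checks**
- **Nose:** In the top image the nose runs without a gap to the stop at y ≈ 210–213 mm.
- **Foot:** It sits between about x = −62 and +60 mm, so the rack is centred.
- **Handle:** The post is near y = −43 mm, where it was expected.
- **Tool:** The tool reads no contact force.

**Not checked:** I had used all 12 picture views, so I did not look at the caps, the tube seating or the other bench items after the slide. The caps last looked right just before it, and the slide forces stayed low until the final push on the stop.

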